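# Clear the rock-sample plate between two samples

## Task

The last rock sample is in its jars, so get the plate ready for the next one: first twist all three jar lids clockwise until they are fully tight, so that no grit can get in, and only then take the scraper and sweep every leftover rock chip off the steel plate, over its open edge, into the green reject pan, keeping your fingers off the chips. Then stand the scraper back upright on its rubber mat, along the mat and near its middle, and let go. Leave the wash bottle and the beaker undisturbed.

Things in the scene. Friction and masses are not known exactly. Their poses are not given: they have to be found in the camera images.
- lid_a (a joint): how far the lid of jar a is unscrewed, rad: 0 is fully tight (hard stop), growing anticlockwise seen from above, up to 3.2; starts between 1.4 and 2.6; stays where it is left (about 0.1 N m of friction). The lid is captive: it only turns, without rising or sinking. When tight, the red stripe on its top stands over the red marks on the jar and rack
- lid_b (a joint): the same for the lid of jar b
- lid_c (a joint): the same for the lid of jar c
- lid_a_top (a point): centre of the top face of jar a's lid, 119 mm above the bench, on its turning axis (it does not turn with the lid). Ribbed white round lid, 62 mm across, 26 mm tall, with a red stripe from the centre of its top to its rim; grip it across its diameter. The amber jar below is 58 mm across, and cannot move or turn in the rack
- lid_b_top (a point): the same for jar b
- lid_c_top (a point): the same for jar c; the three jars stand in a triangle, 119 to 130 mm apart
- rack: white jar rack fixed to the bench, 220 mm (x) x 180 mm (y), 30 mm high; origin under its centre, on the bench; in its frame jar a stands at (-65, -50) mm, jar b at (65, -50) mm, jar c at (0, 50) mm; the red marks are on the +y side of each jar
- plate: fixed steel plate, 260 mm (x) x 240 mm (y), with the green reject pan joined on at -y; origin on the bench under the plate's centre, z up. Its flat top is 45 mm above the bench. A 4 mm thick rim, 15 mm above the top, runs round three sides: inside it x is -126 to +126 mm and y reaches +116 mm. The -y side, at y = -120 mm, is open, without a rim
- plate_edge (a point): middle of the plate's open edge (x = 0, y = -120 mm in the plate's frame), at the height of the plate's top
- pan_floor (a point): middle of the green reject pan's floor; in the plate's frame the pan is inside from y = -236 to -120 mm and x = -126 to +126 mm; its floor is 3 mm and its wall tops 52 mm above the bench
- scraper: scraper block of about 0.3 kg, heavy at the foot: a yellow block 110 mm (x) x 50 mm (y) x 26 mm high with a dark steel lip round its foot, and on it a black upright handle 70 mm (x) x 22 mm (y) whose sides run from 26 to 78 mm above the underside; origin at the centre of its underside. Meant to be gripped from above across the 22 mm and pushed along its y (either way round)
- mat: black rubber mat fixed to the bench, 140 mm (x) x 84 mm (y), 3 mm thick, where the scraper stands, its length along the mat's x; origin at the centre of the underside
- chip1: brown rock chip, about 38 x 30 mm and 14 mm thick, 35 g, lying flat on the plate; origin at its middle; 3 to 6 of the six chips are there
- chip2: another rock chip like chip1, or absent
- chip3: another rock chip like chip1, or absent
- chip4: another rock chip like chip1, or absent
- chip5: another rock chip like chip1, or absent
- chip6: another rock chip like chip1, or absent
- wash_bottle: bystander: white bottle with blue cap, 64 mm across, 170 mm tall; origin under its base
- beaker: bystander: clear beaker, 72 mm across, 90 mm tall; origin under its base
There are look-alikes about, which are no part of the job. Of the things like the scraper, leave any that is orange, purple or turquoise; of the rest the smaller one is meant.

How it is judged:
On the way, in this order (a step that is already met when the one before it is completed fails the run):
1. all three jar lids are twisted fully tight (value of joint each of lid_a, lid_b, lid_c below 0.12 rad), for 0.2 s.
2. every rock chip has been swept into the reject pan, the lids still tight (all of step 1 and y of chip1 in the frame of plate between -0.24 and -0.12 m and x of chip1 in the frame of plate between -0.13 and 0.13 m and z of each of chip1, chip2, chip3, chip4, chip5, chip6 in the frame of plate below 0.05 m and y of chip2 in the frame of plate between -0.24 and -0.12 m and x of chip2 in the frame of plate between -0.13 and 0.13 m and y of chip3 in the frame of plate between -0.24 and -0.12 m and x of chip3 in the frame of plate between -0.13 and 0.13 m and y of chip4 in the frame of plate between -0.24 and -0.12 m and x of chip4 in the frame of plate between -0.13 and 0.13 m and y of chip5 in the frame of plate between -0.24 and -0.12 m and x of chip5 in the frame of plate between -0.13 and 0.13 m and y of chip6 in the frame of plate between -0.24 and -0.12 m and x of chip6 in the frame of plate between -0.13 and 0.13 m), for 0.2 s.
At the end, for the whole second after the job is handed in: Lids within 0.12 rad of tight; every chip in the reject pan (its middle inside, under 50 mm above the bench); the scraper released, upright (0.15 rad) and still on its mat, its middle within 40 mm along and 35 mm across of the mat's middle, its length within 0.4 rad of the mat's (all of step 2 and x of scraper in the frame of mat between -0.04 and 0.04 m and y of scraper in the frame of mat between -0.035 and 0.035 m and z of scraper in the frame of mat below 0.01 m and angle between scraper's own z axis and vertical below 0.15 rad and angle between the x axis of scraper and the x axis of mat, either way round below 0.4 rad and linear speed of scraper below 0.02 m/s); the robot touches nothing.
It fails at once if the scraper works on the chips while a jar lid is still loose (value of joint any of lid_a, lid_b, lid_c above 0.2 rad and (contact force between scraper and chip1 above 0.5 N or contact force between scraper and chip2 above 0.5 N or contact force between scraper and chip3 above 0.5 N or contact force between scraper and chip4 above 0.5 N or contact force between scraper and chip5 above 0.5 N or contact force between scraper and chip6 above 0.5 N)).
It fails at once if the fingers touch a rock chip (contact force between the fingers and chip1 above 0.5 N or contact force between the fingers and chip2 above 0.5 N or contact force between the fingers and chip3 above 0.5 N or contact force between the fingers and chip4 above 0.5 N or contact force between the fingers and chip5 above 0.5 N or contact force between the fingers and chip6 above 0.5 N).
It fails at once if the wash bottle is shoved aside or knocked over (distance of wash_bottle from where it was at the start of the episode above 0.03 m or angle between wash_bottle's own z axis and vertical above 0.3 rad).
It fails at once if the beaker is shoved aside or knocked over (distance of beaker from where it was at the start of the episode above 0.03 m or angle between beaker's own z axis and vertical above 0.3 rad).
Of chip1, chip2, chip3, chip4, chip5, chip6 only 3 to 6 are there at a start; the rules pass over those that are not, and their reading is None.
At some moment in a run one of scraper may be knocked a few centimetres aside while the robot is not near it.
Once in a run the grip may slacken for a moment while it holds something.
It also fails if it takes over 208 s, if anything falls off the work surface, if the arm or the gripper's body presses on something with over 40 N, if the wrist force passes 120 N, or if a joint passes its speed limit or range.

## Robot

A 6-joint arm with a two-finger parallel gripper is mounted at the origin on the work surface. World frame = base frame: x ahead of the robot, y to its left, z up, the work surface at z = 0. Lengths are in m, angles in rad, forces in N, time in s.
With the tool pointing down it reaches from about 0.3 to 0.875 m from the base axis. Payload 6.4 kg.
Tool frame: the origin (TCP) lies midway between the tips of the shut fingers; the grasp point (between the pads) lies 19 mm behind it; z points along the fingers, y is the line along which they close (so a half turn about z gives the same grasp; the last joint's range is limited). The gripper opens to 85 mm and grips with 20 to 120 N. Pads are 22 mm wide; open, the fingers measure 114 mm over their backs; the gripper's body (76 mm by 85 mm) begins 54 mm behind the grasp point. The pads swing forward as they close: fully open they stand 13 mm farther back than shut.
Start: joints at [1.094, 0.181, 1.607, -0, 1.354, -0.206], TCP at [0.154, 0.554, 0.231] pointing down, gripper open.
Joint ranges: [-2.99, 2.99], [-0.89, 2.07], [0.3, 2.58], [-1.14, 4.28], [0, 2.63], [-3.12, 3.12]. Speed limits (rad/s): [2.57, 2.57, 3.01, 3.14, 3.14, 3.14].

## Interface

Orientations are given as a unit quaternion [w, x, y, z].
In Python, from bench import ctrl gives the robot as it stands. The module is installed in compiled form; this text tells all that it offers.
- The arm moves only by the tool move_arm, never from a script. Its argument "plan" is one flat list of numbers, 6 for each row, row after row: the shift along the world's x, y, z in units of 50 mm (1.0 is 50 mm), then the turn, a rotation vector about the world's x, y, z in rad. A call has 1 to 10 rows; each row is the pose to reach, as a shift and turn from the pose commanded when the call began; what a row does not reach only later rows make up. A row lasts 1/8 s, in which the tool goes at most 62.5 mm and 10.7 degrees, less where a joint would pass 70% of its speed; a pose out of reach is approached as far as the arm can. A call with a gripper value outside its range is refused whole. "grip" is the finger opening in mm, from 0 to 85.4, set as the call begins (left out, the last holds). The fingers move at their own pace and stop on an object; the grip force is fixed at half the most. Time passes only in rows, so rows that repeat a pose let the fingers close. It gives the time, the measured TCP pose, the force, the opening and the grip force at its end, in the units of the state.
- ctrl.get_obs(): the state, without advancing time (a new reading comes with each control period).
- ctrl.camera(name): name is "side" or "top" or "wrist"; returns a dict with "pixels" (420x560x3 uint8, red, green, blue), "fx", "fy", "cx", "cy" (pixels), "dist_coeffs" ([k1, k2, p1, p2, k3] as OpenCV has them; the pictures are not rectified), "origin" and "attitude" of the camera in the world. Camera axes: x right, y down, z forward; pixel columns grow to the right and rows downward; lengths in m; the calibration is good to about 2 mm. A picture is of the moment at which its call begins. There is no depth.
- ctrl.hand_in(): hands the job in; it is judged then, once.
The state is a dict: "time_s": time; "q": joint angles; "dq": joint speeds; "joint_efforts": joint torques, N m; "eef_pos": TCP position; "eef_rot": TCP orientation; "wrist_force": force on the tool from outside, world axes, zero at the start; "torque": the same for the moment, N m; "opening": opening from 0.0 (shut) to 1.0 (fully open); "grasp_force": force on a finger pad.
Only numpy, scipy, OpenCV 4.12 (cv2) and the standard library are available. Lean on these libraries where they do the work, as an engineer would, in place of code of your own. Each camera call takes 0.05 s, during which the arm holds its last target. There are 200 camera calls.

## Working session

There is one attempt and no reset: what is moved stays moved. The work goes in short steps, Python scripts to look and compute and a tool call to move; the robot and the scene stay as the last step left them, time stands still between calls to the robot, and variables do not carry over. Pictures are saved under pics/ and viewed, at most 14 in all, crops included, and the job is handed in when it is done.

Besides the shell and the picture viewer there is one more tool, called after ">>>" as name(argument=value, ...), one argument or row to a line, values as JSON. move_arm: Moves the arm, as the interface text tells. Its arguments: {"type":"object","properties":{"plan":{"type":"array"},"grip":{"type":"number"}},"required":["plan"]}

```bash
mkdir -p pics
cat > h.py <<'E'
import numpy as np, cv2, json, pickle
from bench import ctrl
from scipy.spatial.transform import Rotation as R
def shot(name,fn=None):
    c=ctrl.camera(name); pickle.dump(c,open(f'{name}.pkl','wb'))
    if fn: cv2.imwrite('pics/'+fn,cv2.cvtColor(c['pixels'],cv2.COLOR_RGB2BGR))
    return c
def load(name): return pickle.load(open(f'{name}.pkl','rb'))
def rot(c):
    a=np.array(c['attitude'],float)
    return a if a.shape==(3,3) else R.from_quat(a[[1,2,3,0]]).as_matrix()
def K(c): return np.array([[c['fx'],0,c['cx']],[0,c['fy'],c['cy']],[0,0,1.]])
def pt(c,uv,z):
    uv=np.array(uv,float).reshape(-1,1,2)
    n=cv2.undistortPoints(uv,K(c),np.array(c['dist_coeffs'],float)).reshape(-1,2)
    d=np.c_[n,np.ones(len(n))]@rot(c).T; o=np.array(c['origin'])
    return o+d*((z-o[2])/d[:,2])[:,None]
def px(c,P):
    Rm=rot(c).T; t=-Rm@np.array(c['origin'])
    return cv2.projectPoints(np.array(P,float).reshape(-1,1,3),cv2.Rodrigues(Rm)[0],t,K(c),np.array(c['dist_coeffs'],float))[0].reshape(-1,2)
E
python3 - <<'E'
from h import *
print(ctrl.get_obs())
for n in('top','side','wrist'):
    c=shot(n,n+'0.png'); print(n,{k:v for k,v in c.items() if k!='pixels'})
E
```

```text
{'time_s': 0.0, 'q': array([ 1.09368192e+00,  1.81541504e-01,  1.60798372e+00, -2.00939908e-05,
        1.35378897e+00, -2.06265924e-01]), 'dq': array([ 0.00034701, -0.00066091, -0.00074365, -0.00197163, -0.00043527,
       -0.00139517]), 'joint_efforts': array([-1.14156835e-04, -4.44840539e+01, -3.51359510e+01, -9.41455050e-05,
        8.61432636e-03, -2.28115204e-05]), 'eef_pos': array([0.15355861, 0.55355765, 0.23039562]), 'eef_rot': array([-2.79184139e-04,  1.35008480e-01,  9.90844069e-01, -8.14294730e-04]), 'wrist_force': array([ 0.27273192, -0.25338458, -0.07183336]), 'torque': array([ 0.01799802, -0.02721865,  0.07282504]), 'grasp_force': 0.0, 'opening': 0.9996921044166545}
top {'fx': 459.16087377907047, 'fy': 459.16087377907047, 'cx': 277.7964749080811, 'cy': 201.06849530114457, 'dist_coeffs': array([-0.0768503,  0.       ,  0.       ,  0.       ,  0.       ]), 'origin': array([ 0.43864657, -0.07664513,  1.34607222]), 'attitude': array([ 0.02706161, -0.70569885,  0.70757151, -0.02448186])}
side {'fx': 382.80240256309236, 'fy': 382.80240256309236, 'cx': 281.5694151010139, 'cy': 212.95311473769127, 'dist_coeffs': array([0.01025575, 0.        , 0.        , 0.        , 0.        ]), 'origin': array([ 0.44426036, -0.81456579,  0.98674395]), 'attitude': array([-0.33993888,  0.93971802, -0.03232307,  0.01807819])}
wrist {'fx': 330.76943199159643, 'fy': 330.76943199159643, 'cx': 273.8959163120048, 'cy': 209.95218029162052, 'dist_coeffs': array([0.02492919, 0.        , 0.        , 0.        , 0.        ]), 'origin': array([0.07269348, 0.57607194, 0.37322386]), 'attitude': array([0.13045272, 0.78508668, 0.59747304, 0.09821896])}
```

View pics/top0.png

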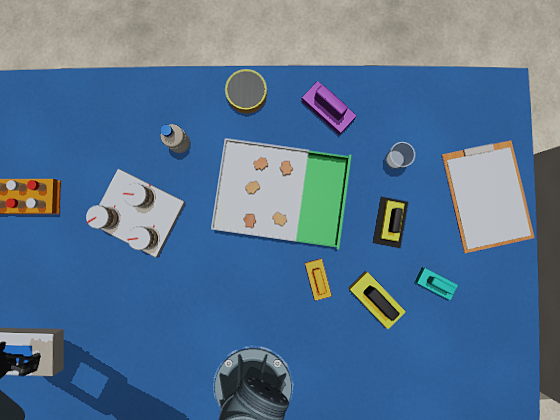

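View pics/side0.png

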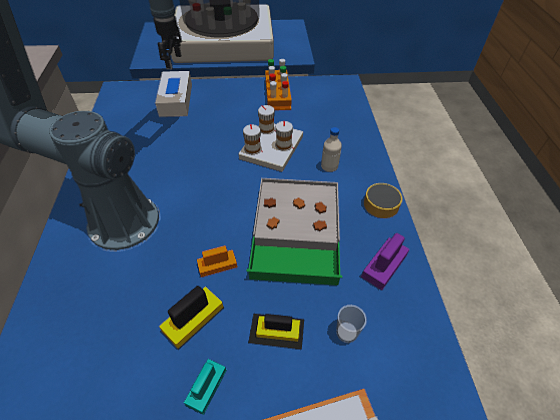

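The top view shows the jars near (100,217), (138,195) and (143,238) on the rack. There are five chips, at (261,164), (286,168), (252,187), (250,220) and (279,219), and the pan is at (325,200).

Scraper-like things: yellow small (393,222) on the black mat, yellow large (377,299), orange (318,280), purple (328,107), turquoise (437,283). Ignoring the coloured ones, the smaller yellow one at (393,222) fits. I'll confirm it in one enlarged crop.

Run:
```python
from h import *
c=load('top'); im=cv2.cvtColor(c['pixels'],cv2.COLOR_RGB2BGR)
a=cv2.resize(im[160:265,80:190],None,fx=5,fy=5,interpolation=cv2.INTER_CUBIC)[:, :400*2]
b=cv2.resize(im[190:335,340:410],None,fx=3.5,fy=3.5,interpolation=cv2.INTER_CUBIC)
o=np.zeros((530,800,3),np.uint8); o[:525,:550]=a[:525]; o[:b.shape[0],555:800]=b[:,:245]
cv2.imwrite('pics/crop1.png',o)
```

```text
(no output)
```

View pics/crop1.png

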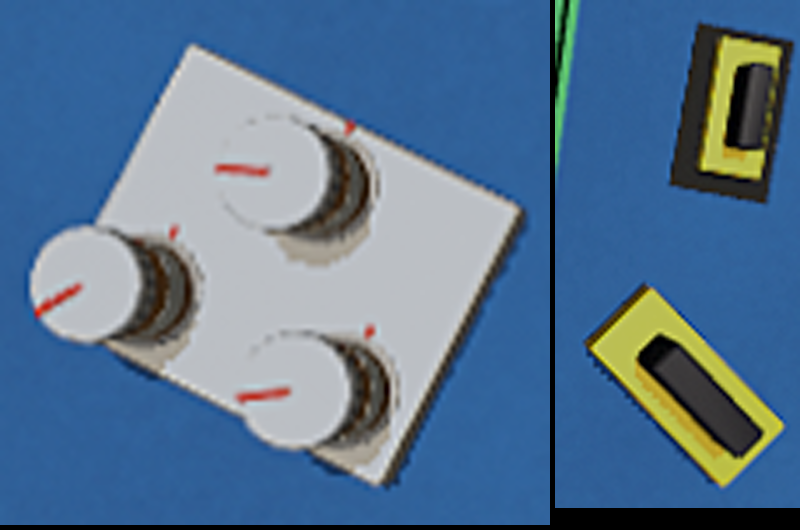

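The crop confirms it: the yellow/black scraper on the mat at about (394,221) is the smaller yellow one, and the big yellow one at (377,299) stays. Taking rack +y as up-right in the picture, lid a is the left one, b the lower right and c the upper one. Next I'll fit the rack pose and enlarge the plate.

```bash
cat >> h.py <<'E'
from scipy.optimize import least_squares
def fit(c,P,uv,x0):
    P=np.array(P,float);uv=np.array(uv,float)
    def W(p): 
        s,k=np.sin(p[2]),np.cos(p[2]); return np.c_[p[0]+k*P[:,0]-s*P[:,1],p[1]+s*P[:,0]+k*P[:,1],P[:,2]]
    r=least_squares(lambda p:(px(c,W(p))-uv).ravel(),x0,x_scale=[.1,.1,1],loss='soft_l1'); return r.x,W(r.x),(px(c,W(r.x))-uv)
E
python3 - <<'E'
from h import *
c=load('top')
cr=lambda l:[(80+(u-2)/5,160+(v-2)/5) for u,v in l]
uv=cr([(190,45),(522,208),(383,487),(84,285),(294,390),(273,173)])
P=[(-.11,.09,.03),(.11,.09,.03),(.11,-.09,.03),(-.065,-.05,.119),(.065,-.05,.119),(0,.05,.119)]
p,W,r=fit(c,P,uv,[.45,.25,-2]); print('rack',p.round(4),r.round(1).tolist()); print(W.round(4)); print(np.hypot(W[3:,0],W[3:,1]))
for n,(t,cc) in dict(a=((36,314),(84,285)),b=((238,398),(294,390)),c=((215,168),(273,173))).items():
    q=pt(c,cr([t,cc]),.119); d=q[0]-q[1]; print(n,'stripe len',np.hypot(*d[:2]).round(3),'yaw',np.arctan2(d[1],d[0]).round(3),'joint',((np.arctan2(d[1],d[0])-p[2]-np.pi/2)%(2*np.pi)).round(2))
im=cv2.cvtColor(c['pixels'],cv2.COLOR_RGB2BGR)
cv2.imwrite('pics/crop2.png',cv2.resize(im[128:258,207:412],None,fx=3.9,fy=3.9,interpolation=cv2.INTER_CUBIC))
E
```

```text
rack [ 0.5034  0.3379 -2.0274] [[-0.3, -0.5], [-0.3, -0.2], [-0.5, 0.2], [0.4, 0.1], [0.4, 0.4], [0.2, -0.1]]
[[0.6327 0.3969 0.03  ]
 [0.5357 0.1995 0.03  ]
 [0.3741 0.2788 0.03  ]
 [0.4872 0.4183 0.119 ]
 [0.4299 0.3016 0.119 ]
 [0.5483 0.3158 0.119 ]]
[0.64208292 0.52508905 0.63272432]
a stripe len 0.031 yaw 2.108 joint 2.56
b stripe len 0.031 yaw 1.712 joint 2.17
c stripe len 0.032 yaw 1.483 joint 1.94
```

View pics/crop2.png

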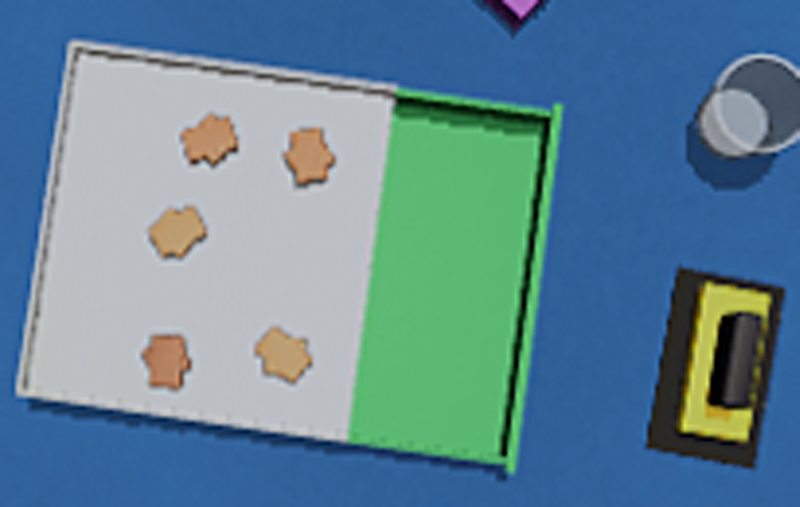

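Run:
```python
from h import *
c=load('top')
cr=lambda l:[(207+(u-1.5)/3.9,128+(v-1.5)/3.9) for u,v in l]
p,W,r=fit(c,[(.13,.12,.06),(-.13,.12,.06),(.13,-.12,.06),(-.13,-.12,.06)],cr([(72,42),(18,394),(396,88),(350,441)]),[.4,-.1,0])
print('plate',p.round(4),r.round(1).tolist())
Rm=np.array([[np.cos(p[2]),-np.sin(p[2])],[np.sin(p[2]),np.cos(p[2])]])
for u in cr([(210,139),(309,156),(178,232),(167,361),(284,354)]):
    w=pt(c,u,.052)[0]; print('chip',w.round(3),((w[:2]-p[:2])@Rm).round(3))
m,_,r=fit(c,[(.07,.042,.003),(.07,-.042,.003),(-.07,-.042,.003),(-.07,.042,.003)],cr([(680,268),(785,288),(755,468),(646,447)]),[.4,-.33,0]);print('mat',m.round(4),r.round(1).tolist())
s,_,r=fit(c,[(.055,.025,.029),(.055,-.025,.029),(-.055,-.025,.029),(-.055,.025,.029)],cr([(702,280),(772,292),(748,443),(680,433)]),[.4,-.33,0]);print('scr',s.round(4),r.round(1).tolist())
b=pt(c,cr([(735,122)]),.0);print('beaker~',b.round(3), 'bottle',pt(c,[(168,131)],.17).round(3))
o=ctrl.get_obs(); q=o['eef_rot']; M=R.from_quat(q[[1,2,3,0]]).as_matrix(); print('tool y',M[:,1],'x',M[:,0])
```

```text
plate [ 0.5665 -0.0225 -0.1419] [[-0.2, -0.1], [0.0, 0.3], [0.4, -0.4], [-0.3, 0.2]]
chip [ 0.641 -0.023  0.052] [0.074 0.01 ]
chip [ 0.628 -0.095  0.052] [ 0.072 -0.063]
chip [0.573 0.    0.052] [0.003 0.023]
chip [0.479 0.008 0.052] [-0.091  0.018]
chip [ 0.484 -0.077  0.052] [-0.074 -0.065]
mat [ 0.4748 -0.4022 -0.1957] [[-0.4, -0.6], [0.5, -0.3], [-0.0, 0.4], [-0.1, 0.4]]
scr [ 0.4782 -0.4025 -0.1682] [[0.3, 0.8], [-0.6, 0.5], [-0.1, -0.5], [0.3, -0.8]]
beaker~ [[ 0.662 -0.421  0.   ]] bottle [[0.709 0.214 0.17 ]]
tool y [ 0.26752913  0.96354884 -0.00134062] x [-9.63549585e-01  2.67529686e-01  2.52258287e-04]
```

Rack, plate and mat all fit to under a pixel, and the sizes and stripe lengths check out. Now over lid a.

>>> move_arm(
  plan=[1.2, -0.5, 0, 0, 0, 0.15, 2.4, -1.0, 0, 0, 0, 0.3, 3.6, -1.5, 0, 0, 0, 0.45, 4.8, -2.0, 0, 0, 0, 0.6, 6.0, -2.45, 0, 0, 0, 0.72, 6.67, -2.71, 0, 0, 0, 0.72, 6.67, -2.71, 0, 0, 0, 0.72, 6.67, -2.71, 0, 0, 0, 0.72, 6.67, -2.71, 0, 0, 0, 0.72, 6.67, -2.71, 0, 0, 0, 0.72],
  grip=85,
)

```text
time_s: 1.4
eef_pos: [0.4862, 0.4194, 0.2315]
eef_rot: [0.0, -0.224, 0.975, 0.0]
wrist_force: [-0.3, 0.9, -0.4]
opening: 0.995
grasp_force: 0.0
```

Run:
```python
from h import *
c=shot('wrist','w1.png'); print(ctrl.get_obs()['q'].round(3), px(c,[[.4872,.4183,.119],[.4299,.3016,.119],[.5483,.3158,.119]]).round(0).tolist())
```

```text
[ 0.527  0.327  1.427  0.     1.387 -1.495] [[272.0, 207.0], [158.0, 69.0], [126.0, 219.0]]
```

View pics/w1.png

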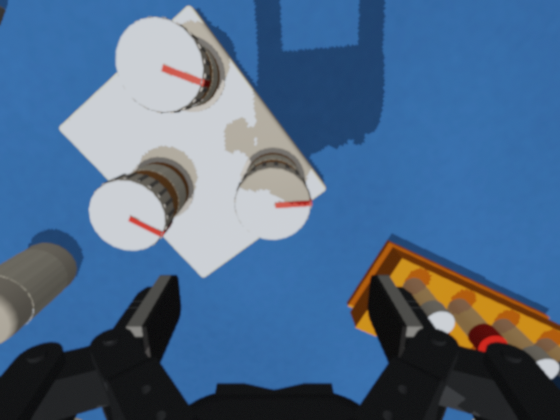

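The wrist view puts the lids within 3 mm of where I predicted: a at (273,204), c at (127,214), b at (160,66). Descend on lid a and grip.

>>> move_arm(
  plan=[0, 0, -1.0, 0, 0, 0, 0, 0, -2.0, 0, 0, 0, 0, 0, -2.6, 0, 0, 0, 0, 0, -3.03, 0, 0, 0, 0, 0, -3.03, 0, 0, 0, 0, 0, -3.03, 0, 0, 0],
  grip=85,
)

```text
time_s: 2.2
eef_pos: [0.4882, 0.4193, 0.0814]
eef_rot: [0.001, -0.223, 0.975, 0.0]
wrist_force: [-0.6, -0.1, -0.5]
opening: 0.994
grasp_force: 0.0
```

>>> move_arm(
  plan=[0, 0, 0, 0, 0, 0, 0, 0, 0, 0, 0, 0, 0, 0, 0, 0, 0, 0, 0, 0, 0, 0, 0, 0, 0, 0, 0, 0, 0, 0, 0, 0, 0, 0, 0, 0],
  grip=50,
)

```text
time_s: 2.95
eef_pos: [0.4884, 0.4189, 0.0819]
eef_rot: [0.001, -0.223, 0.975, 0.0]
wrist_force: [-0.1, -2.0, 4.7]
opening: 0.708
grasp_force: 64.1
```

>>> move_arm(
  plan=[0, 0, 0, 0, 0, -0.15, 0, 0, 0, 0, 0, -0.32, 0, 0, 0, 0, 0, -0.49, 0, 0, 0, 0, 0, -0.66, 0, 0, 0, 0, 0, -0.83, 0, 0, 0, 0, 0, -1.0, 0, 0, 0, 0, 0, -1.17, 0, 0, 0, 0, 0, -1.34, 0, 0, 0, 0, 0, -1.5, 0, 0, 0, 0, 0, -1.6],
)

```text
time_s: 4.2
eef_pos: [0.4873, 0.4161, 0.0819]
eef_rot: [0.001, 0.546, 0.838, -0.002]
wrist_force: [-5.8, -13.4, 13.8]
opening: 0.711
grasp_force: 65.1
```

>>> move_arm(
  plan=[0, 0, 0, 0, 0, -0.15, 0, 0, 0, 0, 0, -0.32, 0, 0, 0, 0, 0, -0.49, 0, 0, 0, 0, 0, -0.62, 0, 0, 0, 0, 0, -0.75, 0, 0, 0, 0, 0, -0.85, 0, 0, 0, 0, 0, -0.92, 0, 0, 0, 0, 0, -0.97, 0, 0, 0, 0, 0, -0.97, 0, 0, 0, 0, 0, -0.97],
)

```text
time_s: 5.45
eef_pos: [0.4854, 0.4163, 0.0818]
eef_rot: [0.001, 0.872, 0.489, -0.003]
wrist_force: [-12.9, -13.2, 17.2]
opening: 0.714
grasp_force: 65.4
```

Run:
```python
from h import *
o=ctrl.get_obs(); print(o['q'].round(3),o['torque'].round(2),o['wrist_force'].round(1))
```

```text
[ 0.525  0.485  1.535 -0.003  1.128  1.074] [-1.95  2.02  0.8 ] [-12.9 -13.2  17.2]
```

>>> move_arm(
  plan=[0, 0, 0, 0, 0, -0.05, 0, 0, 0, 0, 0, -0.1, 0, 0, 0, 0, 0, -0.1, 0, 0, 0, 0, 0, -0.1],
)

```text
time_s: 5.95
eef_pos: [0.4864, 0.4177, 0.0817]
eef_rot: [0.001, 0.895, 0.447, -0.001]
wrist_force: [-7.0, -6.6, 11.6]
opening: 0.708
grasp_force: 66.6
```

Run:
```python
from h import *
o=ctrl.get_obs(); print(o['q'].round(3),o['torque'].round(2),o['wrist_force'].round(1))
```

```text
[ 0.526  0.486  1.534 -0.003  1.124  1.171] [-1.07  1.09  2.33] [-7.  -6.6 11.6]
```

Torque jumped to 2.3 N m, so lid a is against the hard stop. Release it and go on to lid b.

>>> move_arm(
  plan=[0, 0, 0, 0, 0, 0, 0, 0, 0, 0, 0, 0, 0, 0, 0, 0, 0, 0, 0, 0, 0, 0, 0, 0, 0, 0, 1.0, 0, 0, 0, 0, 0, 1.8, 0, 0, 0, 0, 0, 1.8, 0, 0, 0],
  grip=85,
)

```text
time_s: 6.82
eef_pos: [0.4897, 0.42, 0.1744]
eef_rot: [-0.0, 0.896, 0.444, 0.004]
wrist_force: [0.2, 0.5, -0.1]
opening: 0.996
grasp_force: 0.0
```

>>> move_arm(
  plan=[-0.15, -0.3, 0, 0, 0, 0.17, -0.3, -0.6, 0, 0, 0, 0.34, -0.45, -0.9, 0, 0, 0, 0.51, -0.6, -1.2, 0, 0, 0, 0.68, -0.75, -1.5, 0, 0, 0, 0.85, -0.9, -1.8, 0, 0, 0, 1.02, -1.05, -2.1, 0, 0, 0, 1.19, -1.14, -2.32, 0, 0, 0, 1.36, -1.14, -2.32, 0, 0, 0, 1.5, -1.14, -2.32, 0, 0, 0, 1.6],
)

```text
time_s: 8.07
eef_pos: [0.4297, 0.3021, 0.1687]
eef_rot: [-0.001, 0.304, 0.953, -0.001]
wrist_force: [1.0, -0.2, -0.0]
opening: 0.996
grasp_force: 0.0
```

>>> move_arm(
  plan=[0, 0, 0, 0, 0, 0.17, 0, 0, 0, 0, 0, 0.34, 0, 0, 0, 0, 0, 0.5, 0, 0, 0, 0, 0, 0.62, 0, 0, 0, 0, 0, 0.62, 0, 0, 0, 0, 0, 0.62],
)

```text
time_s: 8.82
eef_pos: [0.43, 0.3024, 0.1692]
eef_rot: [-0.0, 0.002, 1.0, -0.0]
wrist_force: [-0.1, -0.3, 0.2]
opening: 0.993
grasp_force: 0.0
```

Run:
```python
from h import *
o=ctrl.get_obs(); print(o['q'].round(3),o['eef_pos'])
c=shot('wrist','w2.png'); print(px(c,[[.4872,.4183,.119],[.4299,.3016,.119],[.5483,.3158,.119]]).round(0).tolist())
shot('top')
```

```text
[ 0.387  0.138  1.789  0.     1.216 -1.181] [0.42999258 0.30243222 0.16920501]
[[444.0, 314.0], [273.0, 237.0], [292.0, 384.0]]
```

View pics/w2.png

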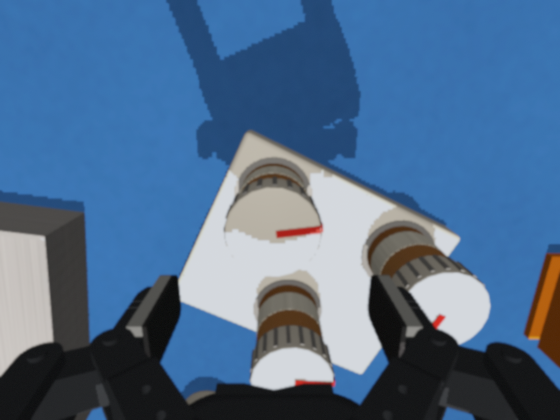

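The view shows lid b centred between the fingers at (273,232). Lid a at (443,307) now has its stripe turned. Descend, grip and turn b by 2.17.

>>> move_arm(
  plan=[0, 0, -0.8, 0, 0, 0, 0, 0, -1.5, 0, 0, 0, 0, 0, -1.76, 0, 0, 0, 0, 0, -1.76, 0, 0, 0],
  grip=85,
)

```text
time_s: 9.43
eef_pos: [0.43, 0.3024, 0.0814]
eef_rot: [-0.001, 0.001, 1.0, -0.0]
wrist_force: [0.3, 0.6, 0.1]
opening: 1.001
grasp_force: 0.0
```

>>> move_arm(
  plan=[0, 0, 0, 0, 0, 0, 0, 0, 0, 0, 0, 0, 0, 0, 0, 0, 0, 0, 0, 0, 0, 0, 0, 0, 0, 0, 0, 0, 0, 0, 0, 0, 0, 0, 0, 0],
  grip=50,
)

```text
time_s: 10.18
eef_pos: [0.4315, 0.3015, 0.0841]
eef_rot: [0.001, -0.0, 1.0, -0.001]
wrist_force: [-3.2, -8.8, 9.1]
opening: 0.713
grasp_force: 63.8
```

>>> move_arm(
  plan=[0, 0, 0, 0, 0, -0.15, 0, 0, 0, 0, 0, -0.32, 0, 0, 0, 0, 0, -0.49, 0, 0, 0, 0, 0, -0.66, 0, 0, 0, 0, 0, -0.83, 0, 0, 0, 0, 0, -1.0, 0, 0, 0, 0, 0, -1.17, 0, 0, 0, 0, 0, -1.34, 0, 0, 0, 0, 0, -1.5, 0, 0, 0, 0, 0, -1.6],
)

```text
time_s: 11.42
eef_pos: [0.4286, 0.2989, 0.084]
eef_rot: [0.001, 0.719, 0.695, -0.004]
wrist_force: [-13.9, -21.6, 25.2]
opening: 0.71
grasp_force: 65.6
```

>>> move_arm(
  plan=[0, 0, 0, 0, 0, -0.15, 0, 0, 0, 0, 0, -0.3, 0, 0, 0, 0, 0, -0.42, 0, 0, 0, 0, 0, -0.5, 0, 0, 0, 0, 0, -0.56, 0, 0, 0, 0, 0, -0.62, 0, 0, 0, 0, 0, -0.66, 0, 0, 0, 0, 0, -0.66],
)

```text
time_s: 12.42
eef_pos: [0.4282, 0.3008, 0.0836]
eef_rot: [0.002, 0.903, 0.429, -0.003]
wrist_force: [-13.4, -11.1, 17.8]
opening: 0.712
grasp_force: 66.5
```

Run:
```python
from h import *
o=ctrl.get_obs(); print(o['q'].round(3),o['torque'].round(2),o['wrist_force'].round(1))
```

```text
[ 0.387  0.258  1.845 -0.004  1.044  1.074] [-1.72  1.99  1.91] [-13.4 -11.1  17.8]
```

>>> move_arm(
  plan=[0, 0, 0, 0, 0, -0.05, 0, 0, 0, 0, 0, -0.05],
)

```text
time_s: 12.68
eef_pos: [0.4294, 0.3021, 0.0835]
eef_rot: [0.001, 0.914, 0.406, -0.001]
wrist_force: [-8.0, -5.0, 10.8]
opening: 0.711
grasp_force: 66.6
```

>>> move_arm(
  plan=[0, 0, 0, 0, 0, 0, 0, 0, 0, 0, 0, 0, 0, 0, 0, 0, 0, 0, 0, 0, 0, 0, 0, 0, 0, 0, 1.0, 0, 0, 0, 0, 0, 1.8, 0, 0, 0, 0, 0, 1.8, 0, 0, 0],
  grip=85,
)

```text
time_s: 13.55
eef_pos: [0.4328, 0.3036, 0.1756]
eef_rot: [0.0, 0.915, 0.404, 0.004]
wrist_force: [1.0, 0.7, -0.9]
opening: 0.993
grasp_force: 0.0
```

>>> move_arm(
  plan=[0.3, 0.04, 0, 0, 0, 0.17, 0.6, 0.08, 0, 0, 0, 0.34, 0.9, 0.12, 0, 0, 0, 0.51, 1.2, 0.16, 0, 0, 0, 0.68, 1.5, 0.2, 0, 0, 0, 0.85, 1.8, 0.24, 0, 0, 0, 1.02, 2.1, 0.28, 0, 0, 0, 1.19, 2.37, 0.28, 0, 0, 0, 1.36, 2.37, 0.28, 0, 0, 0, 1.5, 2.37, 0.28, 0, 0, 0, 1.6],
)

```text
time_s: 14.8
eef_pos: [0.5483, 0.3162, 0.17]
eef_rot: [-0.001, 0.346, 0.938, -0.001]
wrist_force: [-0.9, -0.5, -0.3]
opening: 0.993
grasp_force: 0.0
```

>>> move_arm(
  plan=[0, 0, 0, 0, 0, 0.17, 0, 0, 0, 0, 0, 0.34, 0, 0, 0, 0, 0, 0.45, 0, 0, 0, 0, 0, 0.45, 0, 0, 0, 0, 0, 0.45],
)

```text
time_s: 15.42
eef_pos: [0.5485, 0.3164, 0.171]
eef_rot: [-0.001, 0.131, 0.991, -0.0]
wrist_force: [0.1, -0.4, -0.4]
opening: 0.994
grasp_force: 0.0
```

Run:
```python
from h import *
o=ctrl.get_obs(); print(o['q'].round(3),o['eef_pos'])
```

```text
[ 0.336  0.364  1.506  0.     1.273 -0.972] [0.54846958 0.31641483 0.17099369]
```

>>> move_arm(
  plan=[0, 0, -0.8, 0, 0, 0, 0, 0, -1.5, 0, 0, 0, 0, 0, -1.79, 0, 0, 0, 0, 0, -1.79, 0, 0, 0],
  grip=85,
)

```text
time_s: 15.92
eef_pos: [0.5482, 0.3163, 0.0814]
eef_rot: [-0.001, 0.13, 0.991, -0.0]
wrist_force: [0.6, 1.3, -0.0]
opening: 0.995
grasp_force: 0.0
```

>>> move_arm(
  plan=[0, 0, 0, 0, 0, 0, 0, 0, 0, 0, 0, 0, 0, 0, 0, 0, 0, 0, 0, 0, 0, 0, 0, 0, 0, 0, 0, 0, 0, 0, 0, 0, 0, 0, 0, 0],
  grip=50,
)

```text
time_s: 16.68
eef_pos: [0.5496, 0.3147, 0.0848]
eef_rot: [0.001, 0.13, 0.992, -0.001]
wrist_force: [-4.1, -10.4, 8.2]
opening: 0.71
grasp_force: 65.0
```

>>> move_arm(
  plan=[0, 0, 0, 0, 0, -0.15, 0, 0, 0, 0, 0, -0.32, 0, 0, 0, 0, 0, -0.49, 0, 0, 0, 0, 0, -0.66, 0, 0, 0, 0, 0, -0.83, 0, 0, 0, 0, 0, -1.0, 0, 0, 0, 0, 0, -1.17, 0, 0, 0, 0, 0, -1.34, 0, 0, 0, 0, 0, -1.5, 0, 0, 0, 0, 0, -1.6],
)

```text
time_s: 17.92
eef_pos: [0.5465, 0.3131, 0.0847]
eef_rot: [0.001, 0.803, 0.596, -0.004]
wrist_force: [-17.0, -18.1, 19.9]
opening: 0.715
grasp_force: 66.3
```

>>> move_arm(
  plan=[0, 0, 0, 0, 0, -0.12, 0, 0, 0, 0, 0, -0.22, 0, 0, 0, 0, 0, -0.3, 0, 0, 0, 0, 0, -0.36, 0, 0, 0, 0, 0, -0.42, 0, 0, 0, 0, 0, -0.46, 0, 0, 0, 0, 0, -0.48, 0, 0, 0, 0, 0, -0.48],
)

```text
time_s: 18.92
eef_pos: [0.5469, 0.3149, 0.0846]
eef_rot: [0.002, 0.92, 0.392, -0.003]
wrist_force: [-12.8, -11.7, 13.3]
opening: 0.706
grasp_force: 66.4
```

Run:
```python
from h import *
o=ctrl.get_obs(); print(o['q'].round(3),o['torque'].round(2),o['wrist_force'].round(1))
```

```text
[ 0.337  0.465  1.558 -0.004  1.124  1.103] [-1.62  1.86  2.19] [-12.8 -11.7  13.3]
```

Torque is 2.2 N m, so lid c is tight. Release, lift, and travel towards the scraper.

>>> move_arm(
  plan=[0, 0, 0, 0, 0, 0, 0, 0, 0, 0, 0, 0, 0, 0, 0, 0, 0, 0, 0, 0, 0, 0, 0, 0, 0, 0, 1.0, 0, 0, 0, 0, 0, 2.0, 0, 0, 0, 0, 0, 3.0, 0, 0, 0, 0, 0, 3.4, 0, 0, 0],
  grip=85,
)

```text
time_s: 19.92
eef_pos: [0.5503, 0.3171, 0.2562]
eef_rot: [0.0, 0.921, 0.39, 0.003]
wrist_force: [0.3, 0.5, -0.8]
opening: 0.994
grasp_force: 0.0
```

>>> move_arm(
  plan=[-0.1, -1.0, 0, 0, 0, -0.15, -0.2, -2.0, 0, 0, 0, -0.3, -0.3, -3.0, 0, 0, 0, -0.45, -0.4, -4.0, 0, 0, 0, -0.6, -0.5, -5.0, 0, 0, 0, -0.75, -0.6, -6.0, 0, 0, 0, -0.9, -0.7, -7.0, 0, 0, 0, -0.97, -0.8, -8.0, 0, 0, 0, -0.97, -0.9, -9.0, 0, 0, 0, -0.97, -1.0, -9.6, 0, 0, 0, -0.97],
)

```text
time_s: 21.18
eef_pos: [0.4979, -0.1655, 0.251]
eef_rot: [-0.0, 0.996, -0.085, -0.001]
wrist_force: [-0.0, -0.1, 0.1]
opening: 0.997
grasp_force: 0.0
```

Run:
```python
from h import *
o=ctrl.get_obs(); print(o['q'].round(3),o['eef_pos'])
c=shot('top'); im=cv2.cvtColor(c['pixels'],cv2.COLOR_RGB2BGR)
a=cv2.resize(im[160:265,80:190],None,fx=4,fy=4,interpolation=cv2.INTER_CUBIC)
b=cv2.resize(im[180:265,350:430],None,fx=4,fy=4,interpolation=cv2.INTER_CUBIC)
o=np.zeros((420,770,3),np.uint8); o[:420,:440]=a; o[:340,450:770]=b
cv2.imwrite('pics/crop3.png',o)
```

```text
[-0.547  0.052  1.709 -0.     1.383  1.195] [ 0.49786242 -0.16547492  0.25101959]
```

View pics/crop3.png

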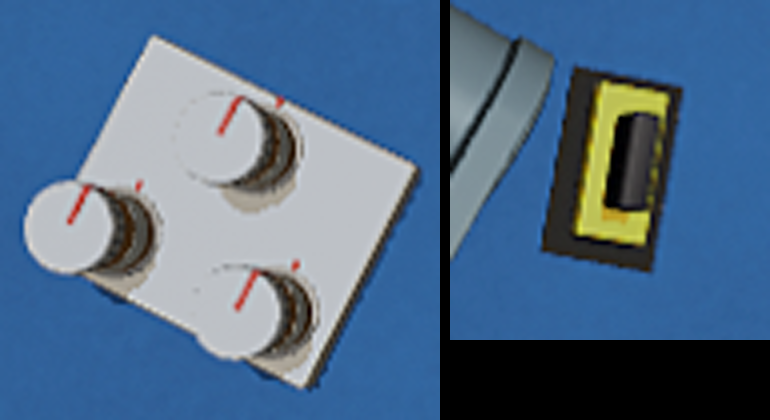

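All three stripes now line up with their marks, and the scraper still stands on its mat at the same place. Going down to it.

>>> move_arm(
  plan=[-0.1, -1.2, 0, 0, 0, 0, -0.2, -2.4, 0, 0, 0, 0, -0.3, -3.6, 0, 0, 0, 0, -0.4, -4.77, 0, 0, 0, 0, -0.4, -4.77, -0.8, 0, 0, 0, -0.4, -4.77, -1.6, 0, 0, 0, -0.4, -4.77, -2.0, 0, 0, 0, -0.4, -4.77, -2.0, 0, 0, 0],
  grip=85,
)

```text
time_s: 22.22
eef_pos: [0.4781, -0.4007, 0.1502]
eef_rot: [-0.002, 0.996, -0.084, -0.001]
wrist_force: [0.1, -0.0, 0.7]
opening: 0.996
grasp_force: 0.0
```

Run:
```python
from h import *
o=ctrl.get_obs(); print(o['q'].round(3),o['eef_pos'])
c=shot('wrist','w4.png'); s=[.4782,-.4025,-.168]
P=np.array([(.035,.011),(.035,-.011),(-.035,-.011),(-.035,.011)]);k,n=np.cos(s[2]),np.sin(s[2])
print(px(c,[[s[0]+k*x-n*y,s[1]+n*x+k*y,.081] for x,y in P]).round(0).tolist())
```

```text
[-0.888  0.369  1.544  0.     1.233  0.852] [ 0.47808174 -0.40069244  0.15022797]
[[260.0, 173.0], [293.0, 173.0], [292.0, 268.0], [261.0, 268.0]]
```

View pics/w4.png

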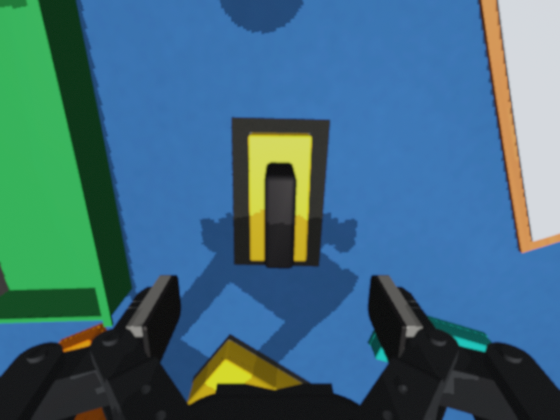

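The handle sits between the fingers, about 3 mm to the right (-y). Descend with that correction and grip.

>>> move_arm(
  plan=[0, -0.05, -0.8, 0, 0, 0, 0, -0.05, -1.6, 0, 0, 0, 0, -0.05, -2.0, 0, 0, 0, 0, -0.05, -2.2, 0, 0, 0, 0, -0.05, -2.2, 0, 0, 0],
  grip=85,
)

```text
time_s: 22.9
eef_pos: [0.4793, -0.4049, 0.0431]
eef_rot: [0.0, 0.996, -0.084, 0.0]
wrist_force: [-0.9, 0.1, 0.7]
opening: 1.0
grasp_force: 0.0
```

>>> move_arm(
  plan=[0, 0, 0, 0, 0, 0, 0, 0, 0, 0, 0, 0, 0, 0, 0, 0, 0, 0, 0, 0, 0, 0, 0, 0, 0, 0, 0, 0, 0, 0, 0, 0, 0, 0, 0, 0, 0, 0, 0, 0, 0, 0, 0, 0, 0, 0, 0, 0, 0, 0, 0, 0, 0, 0],
  grip=5,
)

```text
time_s: 24.02
eef_pos: [0.4791, -0.4047, 0.0429]
eef_rot: [0.0, 0.996, -0.084, 0.0]
wrist_force: [-0.4, 1.0, 6.0]
opening: 0.253
grasp_force: 59.9
```

Gripped (22 mm). Lids are tight, so lift and carry it over the +x lane of the plate.

>>> move_arm(
  plan=[0, 0, 0.6, 0, 0, 0, 0, 0, 1.4, 0, 0, 0, 0, 0, 2.2, 0, 0, 0, 0, 0, 2.8, 0, 0, 0, 0.1, 0.5, 3.2, 0, 0, 0, 0.4, 1.2, 3.2, 0, 0, 0, 0.7, 2.0, 3.2, 0, 0, 0, 1.0, 2.8, 3.2, 0, 0, 0, 1.3, 3.6, 3.2, 0, 0, 0, 1.6, 4.4, 3.2, 0, 0, 0],
)

```text
time_s: 25.28
eef_pos: [0.5585, -0.1828, 0.2011]
eef_rot: [-0.0, 0.996, -0.085, -0.001]
wrist_force: [-0.8, -0.6, -2.6]
opening: 0.252
grasp_force: 59.3
```

>>> move_arm(
  plan=[0.3, 0.8, 0, 0, 0, 0.026, 0.6, 1.6, 0, 0, 0, 0.026, 0.9, 2.4, 0, 0, 0, 0.026, 1.2, 3.2, 0, 0, 0, 0.026, 1.5, 4.0, 0, 0, 0, 0.026, 1.7, 4.6, 0, 0, 0, 0.026, 1.7, 4.74, 0, 0, 0, 0.026, 1.7, 4.74, 0, 0, 0, 0.026, 1.7, 4.74, 0, 0, 0, 0.026],
)

```text
time_s: 26.4
eef_pos: [0.6434, 0.0514, 0.2019]
eef_rot: [0.0, 0.997, -0.072, -0.0]
wrist_force: [-0.1, 0.7, -2.5]
opening: 0.251
grasp_force: 59.4
```

Run:
```python
from h import *
o=ctrl.get_obs(); print(o['q'].round(3),o['eef_pos'],o['opening'],o['wrist_force'])
c=shot('side','s5.png')
im=cv2.cvtColor(c['pixels'],cv2.COLOR_RGB2BGR); cv2.imwrite('pics/s5c.png',cv2.resize(im[90:290,180:440],None,fx=3,fy=3,interpolation=cv2.INTER_CUBIC))
```

```text
[-0.104  0.36   1.445 -0.     1.337  1.612] [0.64340654 0.05144697 0.2018954 ] 0.25124624185494954 [-0.05990377  0.6938737  -2.50215919]
```

View pics/s5c.png

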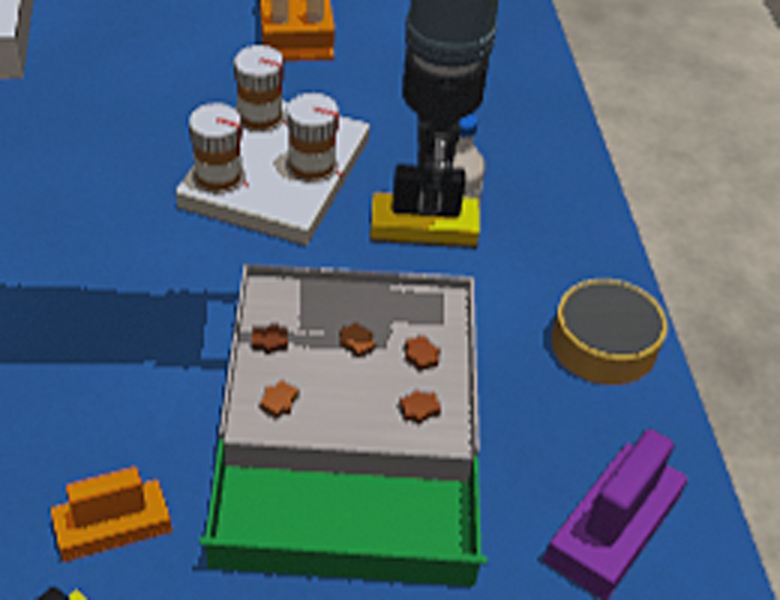

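The scraper hangs level above the plate's far +x corner, well clear of the bottle. Lower it.

>>> move_arm(
  plan=[0, 0, -0.8, 0, 0, 0, 0, 0, -1.5, 0, 0, 0, 0, 0, -2.0, 0, 0, 0, 0, 0, -2.2, 0, 0, 0, 0, 0, -2.3, 0, 0, 0, 0, 0, -2.3, 0, 0, 0, 0, 0, -2.3, 0, 0, 0],
)

```text
time_s: 27.32
eef_pos: [0.6446, 0.0524, 0.0886]
eef_rot: [0.0, 0.997, -0.072, 0.001]
wrist_force: [0.1, 0.0, -2.5]
opening: 0.25
grasp_force: 59.5
```

>>> move_arm(
  plan=[0, 0, -0.03, 0, 0, 0, 0, 0, -0.06, 0, 0, 0, 0, 0, -0.06, 0, 0, 0],
)

```text
time_s: 27.7
eef_pos: [0.6442, 0.0527, 0.0849]
eef_rot: [-0.0, 0.997, -0.071, 0.0]
wrist_force: [-0.9, -0.2, 1.6]
opening: 0.25
grasp_force: 59.8
```

Light contact with the plate (the scraper's weight is taken). Sweep lane 1.

>>> move_arm(
  plan=[-0.03, -0.2, 0, 0, 0, 0, -0.06, -0.4, 0, 0, 0, 0, -0.09, -0.62, 0, 0, 0, 0, -0.12, -0.84, 0, 0, 0, 0, -0.15, -1.06, 0, 0, 0, 0, -0.18, -1.28, 0, 0, 0, 0, -0.21, -1.5, 0, 0, 0, 0, -0.25, -1.72, 0, 0, 0, 0, -0.28, -1.94, 0, 0, 0, 0],
)

```text
time_s: 28.82
eef_pos: [0.6301, -0.0449, 0.0849]
eef_rot: [-0.0, 0.997, -0.072, 0.001]
wrist_force: [0.5, 6.0, 17.5]
opening: 0.249
grasp_force: 62.6
```

>>> move_arm(
  plan=[-0.03, -0.2, 0, 0, 0, 0, -0.06, -0.42, 0, 0, 0, 0, -0.09, -0.64, 0, 0, 0, 0, -0.12, -0.86, 0, 0, 0, 0, -0.15, -1.08, 0, 0, 0, 0, -0.18, -1.3, 0, 0, 0, 0, -0.21, -1.52, 0, 0, 0, 0, -0.25, -1.74, 0, 0, 0, 0, -0.28, -1.96, 0, 0, 0, 0, -0.28, -1.96, 0, 0, 0, 0],
)

```text
time_s: 30.08
eef_pos: [0.6157, -0.1445, 0.0848]
eef_rot: [0.001, 0.997, -0.072, 0.0]
wrist_force: [-0.1, -0.1, 6.2]
opening: 0.249
grasp_force: 61.1
```

Run:
```python
from h import *
c=shot('side','s6.png')
im=cv2.cvtColor(c['pixels'],cv2.COLOR_RGB2BGR); cv2.imwrite('pics/s6c.png',cv2.resize(im[90:290,180:440],None,fx=3,fy=3,interpolation=cv2.INTER_CUBIC))
```

```text
(no output)
```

View pics/s6c.png

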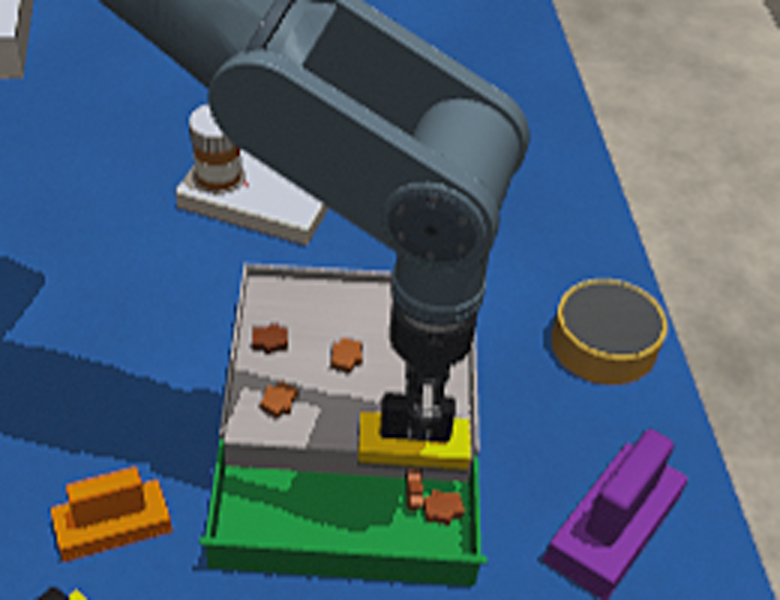

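Two chips are in the pan, at (414,490) and (443,506). The middle chip at (347,352) only shifted slightly. Lift back and sweep lane 2, the middle one.

>>> move_arm(
  plan=[0, 0, 0.6, 0, 0, 0, 0, 0, 1.0, 0, 0, 0, -0.1, 0.6, 1.0, 0, 0, 0, -0.22, 1.2, 1.0, 0, 0, 0, -0.34, 1.8, 1.0, 0, 0, 0, -0.46, 2.4, 1.0, 0, 0, 0, -0.58, 3.0, 1.0, 0, 0, 0, -0.7, 3.6, 1.0, 0, 0, 0, -0.74, 4.1, 1.0, 0, 0, 0, -0.74, 4.1, 1.0, 0, 0, 0],
)

```text
time_s: 31.38
eef_pos: [0.5779, 0.0634, 0.1337]
eef_rot: [0.0, 0.998, -0.07, -0.001]
wrist_force: [-0.2, -1.0, -2.4]
opening: 0.251
grasp_force: 60.0
```

>>> move_arm(
  plan=[0, 0, -0.4, 0, 0, 0, 0, 0, -0.8, 0, 0, 0, 0, 0, -0.96, 0, 0, 0, 0, 0, -0.99, 0, 0, 0, 0, 0, -0.99, 0, 0, 0],
)

```text
time_s: 32.0
eef_pos: [0.5792, 0.062, 0.0851]
eef_rot: [0.0, 0.997, -0.072, 0.0]
wrist_force: [0.0, 0.4, -2.8]
opening: 0.251
grasp_force: 59.8
```

>>> move_arm(
  plan=[-0.03, -0.2, -0.01, 0, 0, 0, -0.06, -0.4, -0.01, 0, 0, 0, -0.09, -0.62, -0.01, 0, 0, 0, -0.12, -0.84, -0.01, 0, 0, 0, -0.15, -1.06, -0.01, 0, 0, 0, -0.18, -1.28, -0.01, 0, 0, 0, -0.21, -1.5, -0.01, 0, 0, 0, -0.25, -1.72, -0.01, 0, 0, 0, -0.28, -1.94, -0.01, 0, 0, 0],
)

```text
time_s: 33.12
eef_pos: [0.5651, -0.035, 0.0849]
eef_rot: [-0.0, 0.997, -0.072, 0.001]
wrist_force: [0.1, 4.8, 6.3]
opening: 0.25
grasp_force: 60.9
```

>>> move_arm(
  plan=[-0.03, -0.2, 0, 0, 0, 0, -0.06, -0.42, 0, 0, 0, 0, -0.09, -0.64, 0, 0, 0, 0, -0.12, -0.86, 0, 0, 0, 0, -0.15, -1.08, 0, 0, 0, 0, -0.18, -1.3, 0, 0, 0, 0, -0.21, -1.52, 0, 0, 0, 0, -0.25, -1.74, 0, 0, 0, 0, -0.28, -1.96, 0, 0, 0, 0, -0.28, -1.96, 0, 0, 0, 0],
)

```text
time_s: 34.38
eef_pos: [0.5507, -0.1342, 0.0848]
eef_rot: [0.001, 0.997, -0.072, 0.0]
wrist_force: [-0.2, -0.8, 5.3]
opening: 0.249
grasp_force: 60.9
```

Run:
```python
from h import *
c=shot('side','s7.png')
im=cv2.cvtColor(c['pixels'],cv2.COLOR_RGB2BGR); cv2.imwrite('pics/s7c.png',cv2.resize(im[90:290,180:440],None,fx=3,fy=3,interpolation=cv2.INTER_CUBIC))
```

```text
(no output)
```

View pics/s7c.png

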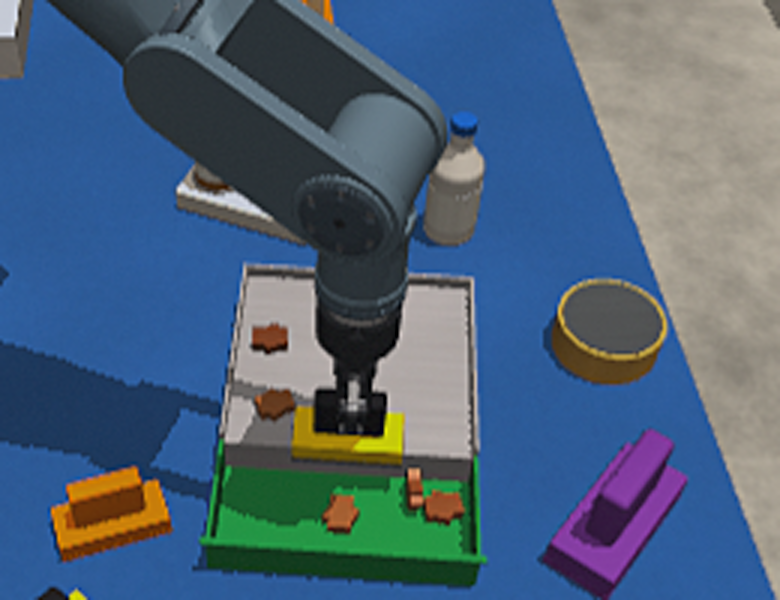

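Three chips are in the pan. Lane 3 (-x side) next.

>>> move_arm(
  plan=[0, 0, 0.6, 0, 0, 0, 0, 0, 1.0, 0, 0, 0, -0.1, 0.6, 1.0, 0, 0, 0, -0.22, 1.2, 1.0, 0, 0, 0, -0.34, 1.8, 1.0, 0, 0, 0, -0.46, 2.4, 1.0, 0, 0, 0, -0.58, 3.0, 1.0, 0, 0, 0, -0.7, 3.6, 1.0, 0, 0, 0, -0.75, 4.08, 1.0, 0, 0, 0, -0.75, 4.08, 1.0, 0, 0, 0],
)

```text
time_s: 35.67
eef_pos: [0.5121, 0.0722, 0.1333]
eef_rot: [0.0, 0.998, -0.07, -0.001]
wrist_force: [-0.9, 0.6, -3.0]
opening: 0.251
grasp_force: 59.9
```

>>> move_arm(
  plan=[0, 0, -0.4, 0, 0, 0, 0, 0, -0.8, 0, 0, 0, 0, 0, -0.96, 0, 0, 0, 0, 0, -1.0, 0, 0, 0, 0, 0, -1.0, 0, 0, 0],
)

```text
time_s: 36.3
eef_pos: [0.5133, 0.0707, 0.0847]
eef_rot: [0.0, 0.997, -0.072, -0.0]
wrist_force: [-3.1, -0.5, 2.1]
opening: 0.256
grasp_force: 60.3
```

>>> move_arm(
  plan=[-0.03, -0.2, 0, 0, 0, 0, -0.06, -0.4, 0, 0, 0, 0, -0.09, -0.62, 0, 0, 0, 0, -0.12, -0.84, 0, 0, 0, 0, -0.15, -1.06, 0, 0, 0, 0, -0.18, -1.28, 0, 0, 0, 0, -0.21, -1.5, 0, 0, 0, 0, -0.25, -1.72, 0, 0, 0, 0, -0.28, -1.94, 0, 0, 0, 0],
)

```text
time_s: 37.42
eef_pos: [0.4994, -0.026, 0.0847]
eef_rot: [-0.0, 0.997, -0.072, 0.0]
wrist_force: [1.2, 4.3, 7.0]
opening: 0.25
grasp_force: 61.1
```

>>> move_arm(
  plan=[-0.03, -0.2, 0, 0, 0, 0, -0.06, -0.42, 0, 0, 0, 0, -0.09, -0.64, 0, 0, 0, 0, -0.12, -0.86, 0, 0, 0, 0, -0.15, -1.08, 0, 0, 0, 0, -0.18, -1.3, 0, 0, 0, 0, -0.21, -1.52, 0, 0, 0, 0, -0.25, -1.74, 0, 0, 0, 0, -0.28, -1.96, 0, 0, 0, 0, -0.28, -1.96, 0, 0, 0, 0],
)

```text
time_s: 38.67
eef_pos: [0.4851, -0.1251, 0.0847]
eef_rot: [0.001, 0.997, -0.072, 0.0]
wrist_force: [-0.7, -0.7, 4.6]
opening: 0.248
grasp_force: 61.0
```

Run:
```python
from h import *
c=shot('side','s8.png')
im=cv2.cvtColor(c['pixels'],cv2.COLOR_RGB2BGR); cv2.imwrite('pics/s8c.png',cv2.resize(im[90:290,180:440],None,fx=3,fy=3,interpolation=cv2.INTER_CUBIC))
```

```text
(no output)
```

View pics/s8c.png

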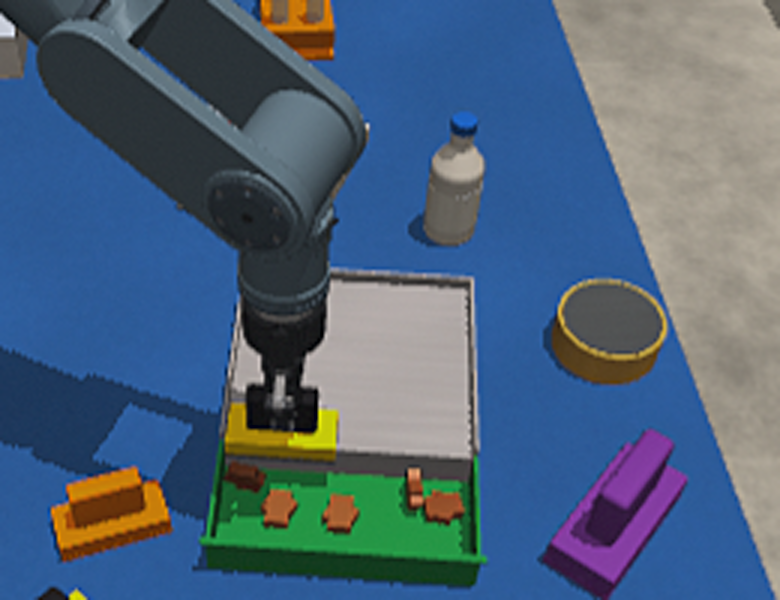

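All five chips lie in the pan, at (243,474), (279,508), (341,511), (414,488) and (443,506), and the plate is clear. Carry the scraper back over the mat.

>>> move_arm(
  plan=[0, 0, 0.6, 0, 0, 0, 0, 0, 1.4, 0, 0, 0, 0, 0, 2.0, 0, 0, 0, 0, -0.8, 2.0, 0, 0, -0.036, 0, -1.6, 2.0, 0, 0, -0.036, -0.1, -2.4, 2.0, 0, 0, -0.036, -0.1, -3.2, 2.0, 0, 0, -0.036, -0.18, -4.0, 2.0, 0, 0, -0.036, -0.18, -4.8, 2.0, 0, 0, -0.036, -0.18, -5.4, 2.0, 0, 0, -0.036],
)

```text
time_s: 39.98
eef_pos: [0.4744, -0.3955, 0.1828]
eef_rot: [-0.0, 0.996, -0.09, -0.001]
wrist_force: [0.4, 0.7, -1.5]
opening: 0.251
grasp_force: 59.9
```

>>> move_arm(
  plan=[0, -0.18, 0, 0, 0, 0, 0, -0.18, -0.6, 0, 0, 0, 0, -0.18, -1.4, 0, 0, 0, 0, -0.18, -2.0, 0, 0, 0, 0, -0.18, -2.4, 0, 0, 0, 0, -0.18, -2.6, 0, 0, 0, 0, -0.18, -2.6, 0, 0, 0, 0, -0.18, -2.6, 0, 0, 0],
)

```text
time_s: 40.98
eef_pos: [0.477, -0.4032, 0.0557]
eef_rot: [0.001, 0.996, -0.089, 0.001]
wrist_force: [-0.1, -0.2, -2.1]
opening: 0.248
grasp_force: 60.0
```

Run:
```python
from h import *
c=shot('side','s9.png')
im=cv2.cvtColor(c['pixels'],cv2.COLOR_RGB2BGR); cv2.imwrite('pics/s9c.png',cv2.resize(im[220:400,190:420],None,fx=3.3,fy=3.3,interpolation=cv2.INTER_CUBIC))
```

```text
(no output)
```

View pics/s9c.png

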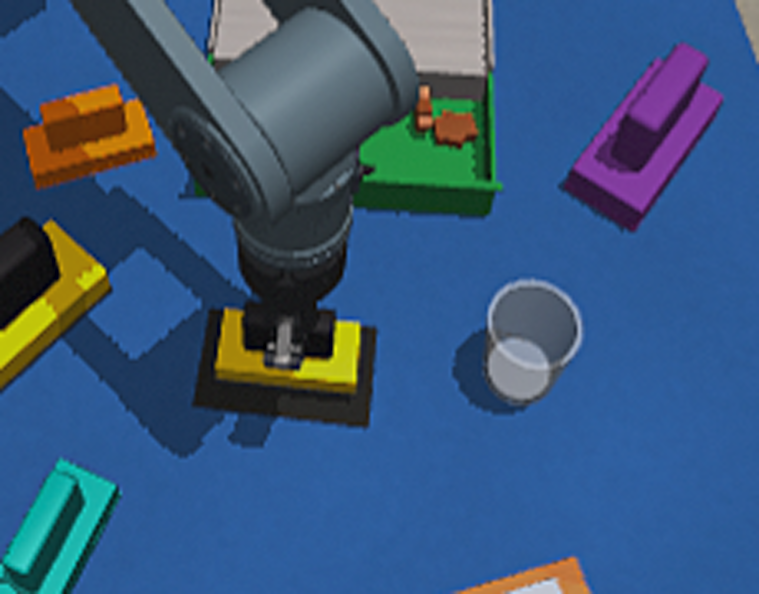

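The scraper hovers level over the middle of the mat. Set it down, then release.

>>> move_arm(
  plan=[0, 0, -0.1, 0, 0, 0, 0, 0, -0.2, 0, 0, 0, 0, 0, -0.25, 0, 0, 0, 0, 0, -0.25, 0, 0, 0, 0, 0, -0.25, 0, 0, 0],
)

```text
time_s: 41.65
eef_pos: [0.4763, -0.4023, 0.0427]
eef_rot: [-0.0, 0.996, -0.089, -0.0]
wrist_force: [-1.7, 3.6, 6.9]
opening: 0.248
grasp_force: 61.1
```

Contact with the mat at the expected height (0.0427). Open, then rise.

>>> move_arm(
  plan=[0, 0, 0, 0, 0, 0, 0, 0, 0, 0, 0, 0, 0, 0, 0, 0, 0, 0, 0, 0, 0, 0, 0, 0, 0, 0, 0, 0, 0, 0, 0, 0, 0, 0, 0, 0, 0, 0, 0.6, 0, 0, 0, 0, 0, 1.6, 0, 0, 0, 0, 0, 2.6, 0, 0, 0, 0, 0, 3.6, 0, 0, 0],
  grip=85,
)

```text
time_s: 42.9
eef_pos: [0.4762, -0.4023, 0.2234]
eef_rot: [0.0, 0.996, -0.09, 0.0]
wrist_force: [0.5, 0.3, -0.5]
opening: 0.997
grasp_force: 0.0
```

>>> move_arm(
  plan=[-0.3, 0.8, 0.4, 0, 0, 0, -0.6, 1.6, 0.4, 0, 0, 0, -0.9, 2.4, 0.4, 0, 0, 0, -1.2, 3.2, 0.4, 0, 0, 0, -1.5, 4.0, 0.4, 0, 0, 0, -1.5, 4.0, 0.4, 0, 0, 0, -1.5, 4.0, 0.4, 0, 0, 0, -1.5, 4.0, 0.4, 0, 0, 0],
)

```text
time_s: 43.9
eef_pos: [0.4016, -0.2034, 0.2419]
eef_rot: [0.0, 0.996, -0.09, 0.0]
wrist_force: [0.8, -0.3, -0.4]
opening: 0.997
grasp_force: 0.0
```

Run:
```python
from h import *
c=shot('top'); im=cv2.cvtColor(c['pixels'],cv2.COLOR_RGB2BGR)
a=cv2.resize(im[160:265,80:190],None,fx=2.5,fy=2.5,interpolation=cv2.INTER_CUBIC)
b=cv2.resize(im[130:265,290:430],None,fx=3.5,fy=3.5,interpolation=cv2.INTER_CUBIC)
o=np.zeros((480,770,3),np.uint8); o[:a.shape[0],:a.shape[1]]=a; o[:b.shape[0],278:278+b.shape[1]]=b
cv2.imwrite('pics/crop10.png',o); print(ctrl.get_obs()['wrist_force'])
```

```text
[ 0.45702248  0.07398524 -0.27761363]
```

View pics/crop10.png

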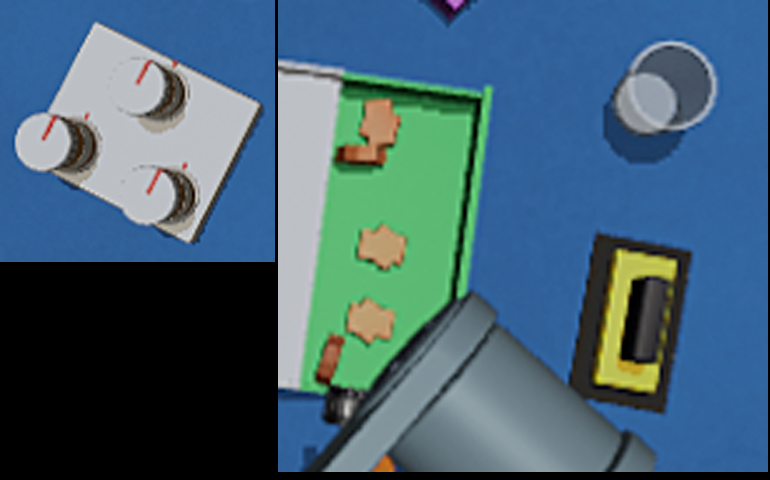

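The final view shows all three lid stripes on their marks and five chips inside the pan. The scraper stands centred on its mat, released, and the beaker is undisturbed. Handing in.

```bash
python3 -c "
from bench import ctrl
print(ctrl.hand_in())"
```

```text
the job is handed in; nothing more can be done
None
```

I handed the job in at about 44 s: all three lids are tight, all five chips are in the reject pan and the scraper stands released on the middle of its mat; the hand-in returned no verdict.

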